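# Clamp an ocarina with a torque-indicating handwheel

### The arm

A 6-joint arm with a two-finger parallel gripper is mounted at the origin on the work surface. World frame = base frame: x ahead of the robot, y to its left, z up, the work surface at z = 0. Lengths are in mm, angles in rad, forces in N, time in s.
With the tool pointing down it reaches from about 350 to 975 mm from the base axis. Payload 7.1 kg.
Tool frame: the origin (TCP) lies between the finger pads; the fingertips stand 19 mm ahead of it and the grasp point (between the pads) is the TCP (ctrl.tcp_to_tips is the distance from the TCP to the fingertips, in mm); z points along the fingers, y is the line along which they close (so a half turn about z gives the same grasp; the last joint's range is limited). The gripper opens to 88 mm and grips with 3 to 60 N. Pads are 20 mm wide; open, the fingers measure 115 mm over their backs; the gripper's body (75 mm by 178 mm) begins 61 mm behind the grasp point.
Start: joints at [-1.361, 0.423, 1.63, -0, 1.089, -0.019], TCP at [141.775, -608.691, 241.675] pointing down, gripper open.
Joint ranges: [-3, 3], [-0.9, 2.11], [0.09, 2.58], [-1.31, 4.45], [0.11, 2.69], [-2.54, 2.54]. Speed limits (rad/s): [2.39, 2.39, 3.01, 3.14, 3.14, 3.14].

### API

Orientations are given as a rotation vector (axis times angle).
In Python, from workcell import status, optics, ctrl gives the robot as it stands. The module is installed in compiled form; this text tells all that it offers.
- The arm moves only by the shell command python3 -m inch 'ROWS'. ROWS is JSON, a list that holds one entry, the list of rows, each a list of 7 numbers: the shift along the tool's x, y, z in mm, then the turn, a rotation vector about the tool's x, y, z in rad, then the opening in per cent of the stroke, from 0 (shut) to 100 (fully open). A call has 1 to 20 rows; each row is the pose to reach, as a shift and turn from the pose commanded when the call began, along the tool's axes at that moment; what a row does not reach only later rows make up. A row lasts 1/10 s, in which the tool goes at most 50 mm and 8.59 degrees, less where a joint would pass 70% of its speed; a pose out of reach is approached as far as the arm can. A call with a gripper value outside its range is refused whole. The fingers move at their own pace and stop on an object; the grip force is fixed at half the most. Time passes only in rows, so rows that repeat a pose let the fingers close. It gives the time, the measured TCP pose, the force, the opening and the grip force at its end, in the units of the state.
- status.get_obs(): the state, without advancing time (a new reading comes with each control period).
- optics.get_image(name): name is "scene" or "top" or "wrist"; returns a dict with "frame" (420x560x3 uint8, red, green, blue), "fx", "fy", "cx", "cy" (pixels), "rvec" (rotation vector, rad) and "tvec" (3), from world to camera coordinates, as OpenCV has them; the wrist camera has in their place "hand_eye" (4x4, takes a point from camera to tool coordinates, whose origin is the TCP and whose axes are the flange's). Camera axes: x right, y down, z forward; pixel columns grow to the right and rows downward; lengths in mm; the calibration is good to about 2 mm. A picture is of the moment at which its call begins: read the wrist's pose just before it. There is no depth.
- ctrl.close_job(): hands the job in; it is judged then, once.
The state is a dict: "t": time; "qpos": joint angles; "qvel": joint speeds; "joint_torque": joint torques, N m; "ee_pos": TCP position; "orientation": TCP orientation; "ft_force": force on the tool from outside, world axes, zero at the start; "moment": the same for the moment, N m; "width": finger opening in mm; "grasp_force": force on a finger pad.
Only numpy, scipy, OpenCV 4.12 (cv2) and the standard library are available. Lean on these libraries where they do the work, as an engineer would, in place of code of your own. Each camera call takes 0.05 s, during which the arm holds its last target. There are 200 camera calls.

### The job

Set the ocarina upright on the bed of the clamp jig, lengthwise between the cork jaws, and let go of it. Then turn the black handwheel clockwise to close the jaw on it until, under load, the yellow pointer on the wheel's rim has moved from the black line to the middle of the green mark; hold it there a moment, never going on beyond the start of the red, and release the wheel, leaving the ocarina gently clamped. Leave the other things on the bench where they are.

Things in the scene. Friction and masses are not known exactly. Their poses are not given: they have to be found in the camera images.
- jig: fixed clamp jig: aluminium plate 140 (x) x 270 (y) x 12 mm high on the mat. Origin: centre of its underside. On it: the handwheel at y = +65 mm (on a grey gear box) and the bed with cork-faced jaws at y = -65 mm. Its +x side is the far side, where the wheel's pointer ends up. The sprung jaw closes towards -y, against a stop that does not move.
- bed_center (a point): on the plate's top face, where the middle of the ocarina's underside goes, its long axis along the jig's x, either way round. Both jaws are 50 mm long (x) and stand 18 mm above this face. The stop's face lies 22.5 to 29.5 mm towards -y from here (set anew each time, not measured); the sprung pad starts 22 to 24 mm towards +y.
- ocarina: loose block-bodied clay-coloured ceramic ocarina, 150 to 310 g: body 84 mm long (x), 38 mm wide (y), 48 mm tall, straight sides, edges rounded 8 mm, finger holes on top; mouthpiece to x = -66 mm, nose to x = +55 mm. Origin: centre of the underside, z up. Gripped across its width with the fingertips 25 to 30 mm above its underside, the fingers stay clear of the jaws.
- wheel_grip (a point): on the wheel's vertical axis, 11 mm below the top of its wing, a black bar 16 mm wide, 46 mm long, 31 mm tall on a black disc 80 mm across. x axis: along the wing to the yellow pointer; z up. Grip the wing across its width (along y). Clockwise from above closes the jaw, 14 mm per rad; 0.22 N m turns it free; contact comes after 0.5 to 1.15 rad. Released, it stays clamped.
- pointer (a point): tip of the yellow pointer, 5 mm wide, on the wheel's rim, 48 mm from the wheel's axis. In use it comes round to the far (+x) side of the jig. The wheel drives the ring below it through a spring: the pointer leaves the ring's black line only under load, and springs back to it when the wheel is let go, while the ring and jaw stay put.
- green_mark (a point): middle of the green mark on the white gauge ring (112 mm across) under the wheel, 48 mm from the axis, 0.31 rad clockwise of the ring's black line. The ring turns along, pointer on black, until the pad bears on the ocarina; then it turns only some 0.2 rad more while the pointer runs ahead, 28 N of squeeze per rad: 10 N at mid green (+-0.12 rad), 17 N where red begins.
- pad: cork-faced pad of the sprung jaw, 50 mm (x) x 5 mm (y) x 18 mm tall; origin at the lower edge of its face, in the middle. It moves towards the jig's -y as the wheel turns. Its spring gives 4 N/mm. More than 20 N on the ocarina spoils it.
- tub: white wipes tub with a blue lid, 92 mm across, 158 mm tall, standing on the mat; leave it alone. Origin: centre of its underside.
- jar: small amber jar with a black lid, 52 mm across, 55 mm tall; leave it alone. Origin: centre of its underside.
- brush: brush 160 mm long lying on the mat; leave it alone. Origin near its middle, x along its length.
Not all that is in view belongs to the job. Of the things like the ocarina, leave any that is pink; of the rest the larger one is meant.

How it is judged (in metres and radians):
On the way, in this order (a step that is already met when the one before it is completed fails the run):
1. the ocarina stands on the bed between the jaws, released (horizontal distance between ocarina and bed_center below 0.02 m and z of ocarina in the frame of jig below 0.016 m and angle between the x axis of ocarina and the x axis of jig, either way round below 0.25 rad and angle between ocarina's own z axis and vertical below 0.12 rad and contact force between the fingers and ocarina below 0.1 N), for 0.2 s.
2. with the pad bearing on the ocarina, the pointer stands on the green mark (horizontal distance between pointer and green_mark below 0.0065 m and contact force between pad and ocarina above 5 N), for 0.2 s.
At the end, for the whole second after the job is handed in: The ocarina stands upright (within 0.12 rad) and at rest on the bed within 25 mm of its centre, square between the jaws within 0.12 rad, and is left squeezed by the pad with 5 to 16 N (contact force between pad and ocarina between 5 and 16 N and horizontal distance between ocarina and bed_center below 0.025 m and z of ocarina in the frame of jig below 0.016 m and angle between ocarina's own z axis and vertical below 0.12 rad and angle between the x axis of ocarina and the x axis of jig, either way round below 0.12 rad and linear speed of ocarina below 0.01 m/s); the robot touches nothing.
It fails at once if the ocarina is squeezed by the pad with more than 20 N (contact force between pad and ocarina above 20 N).
It fails at once if the tub, jar or brush is moved by more than 20 mm (distance of any of tub, jar, brush from where it was at the start of the episode above 0.02 m).
It also fails if it takes over 61 s, if anything falls off the work surface, if the arm or the gripper's body presses on something with over 40 N, if the wrist force passes 120 N, or if a joint passes its speed limit or range.

## Working session

There is one attempt and no reset: what is moved stays moved. The work goes in short steps, Python scripts to look and compute and a shell command to move; the robot and the scene stay as the last step left them, time stands still between calls to the robot, and variables do not carry over. Pictures are saved under pics/ and viewed, at most 10 in all, crops included, and the job is handed in when it is done.

```bash
mkdir -p pics; ls; cat > h.py <<'E'
import numpy as np, cv2
from scipy.spatial.transform import Rotation as R
from workcell import status, optics, ctrl
def ray(im,uv):
    """world origin+dir for pixel (fixed camera)"""
    Rm=R.from_rotvec(np.ravel(im["rvec"])).as_matrix(); t=np.ravel(im["tvec"])
    d=Rm.T@np.array([(uv[0]-im["cx"])/im["fx"],(uv[1]-im["cy"])/im["fy"],1.0])
    return -Rm.T@t,d
def atz(im,uv,z):
    o,d=ray(im,uv); return o+d*(z-o[2])/d[2]
def proj(im,P):
    p,_=cv2.projectPoints(np.array(P,float).reshape(-1,1,3),np.ravel(im["rvec"]),np.ravel(im["tvec"]),np.array([[im["fx"],0,im["cx"]],[0,im["fy"],im["cy"]],[0,0,1.]]),None)
    return p[:,0]
def wrist():
    s=status.get_obs(); im=optics.get_image("wrist")
    T=np.eye(4);T[:3,:3]=R.from_rotvec(s["orientation"]).as_matrix();T[:3,3]=s["ee_pos"]
    M=np.linalg.inv(T@np.array(im["hand_eye"]))
    im["rvec"]=R.from_matrix(M[:3,:3]).as_rotvec();im["tvec"]=M[:3,3]
    return im
def save(im,name,crop=None,s=1):
    f=im["frame"][:,:,::-1]
    if crop: f=f[crop[1]:crop[3],crop[0]:crop[2]]
    cv2.imwrite("pics/"+name,cv2.resize(f,None,fx=s,fy=s,interpolation=cv2.INTER_CUBIC))
E
python3 - <<'E'
from h import *
import pickle
a=optics.get_image("top");b=optics.get_image("scene")
pickle.dump((a,b),open("i0.pkl","wb"))
save(a,"top.png",s=1.42);save(b,"scene.png",s=1.42)
s=status.get_obs();print(s["t"],s["ee_pos"],s["orientation"],s["width"])
for i in(a,b):print(i["fx"],i["cx"],i["cy"],i["rvec"],i["tvec"])
E
```

```text
pics
0.1 [ 141.6799345  -608.24614845  240.97220143] [-3.11968070e+00 -3.58428985e-01  2.19940359e-04] 87.8934938592904
540.0279568843363 283.8984917550421 214.00846676229233 [ 2.21869162 -2.16339871  0.0482438 ] [  34.19181427  491.65610927 1671.24509374]
500.3385822680145 278.7730473530092 207.38180568173533 [ 2.09864346  1.71580297 -0.45771172] [-127.42542354 -391.51963196 1759.5997587 ]
```

View pics/top.png

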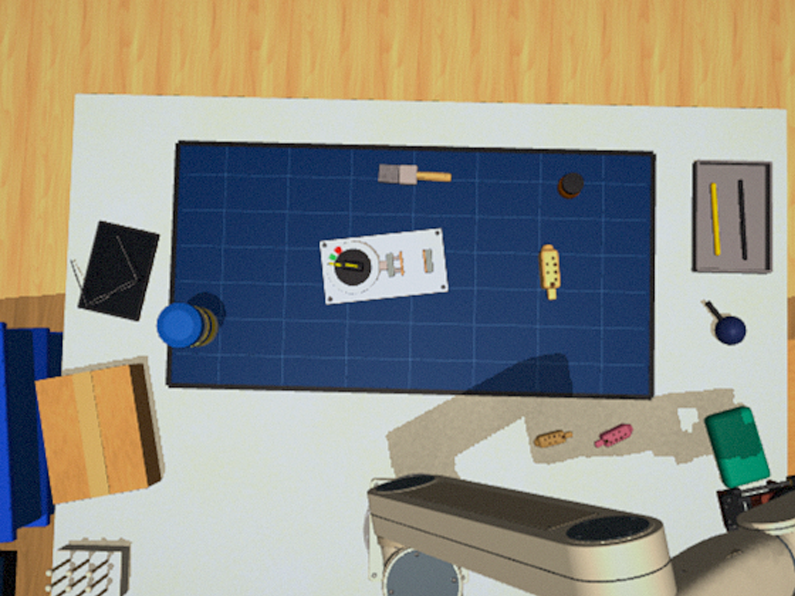

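View pics/scene.png

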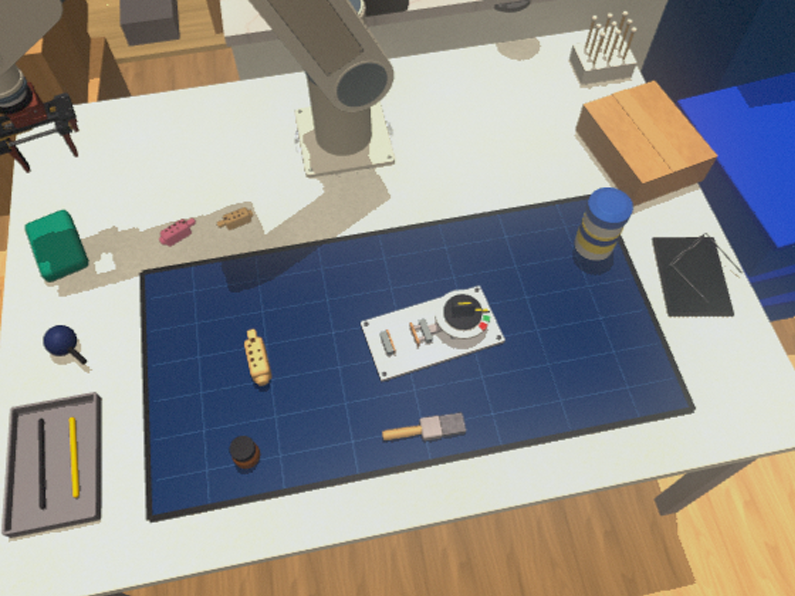

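The top view shows three ocarina-like things, at displayed pixels /1.42: a large clay one on the mat (550,272), a small tan one (552,438) and a pink one (615,435). The large clay one is meant. The jig is at (384,266), with its wheel on the left (+y) and the pointer towards (330,264).

```bash
python3 - <<'E'
from h import *
import pickle
a,b=pickle.load(open("i0.pkl","rb"))
def comp(im,mask,seed):
    n,l,st,c=cv2.connectedComponentsWithStats(mask.astype(np.uint8))
    y0,x0=int(seed[1]),int(seed[0]); w=l[y0-6:y0+7,x0-6:x0+7]; k=np.bincount(w[w>0]).argmax()
    return (l==k)
for n,im,so,sj in(("top",a,(550/1.42,268/1.42),(410/1.42,280/1.42)),("scene",b,(258/1.42,358/1.42),(400/1.42,365/1.42))):
    f=im["frame"].astype(int); r,g,bl=f[...,0],f[...,1],f[...,2]
    m=comp(im,(r>bl+25)&(r>110),so)
    p=np.argwhere(m)[:,::-1].astype(np.float32)
    P=np.array([atz(im,q,35)[:2] for q in p]); mu=P.mean(0); u=np.linalg.svd(P-mu,full_matrices=False)[2][0]
    t=(P-mu)@u; print(n,"oc",mu,u,t.min(),t.max(),"mid",mu+u*(t.min()+t.max())/2,len(p))
    mj=comp(im,(r>120)&(g>120),sj); p=np.argwhere(mj)[:,::-1]
    P=np.array([atz(im,q,12)[:2] for q in p]).astype(np.float32); print(n,"jig",cv2.minAreaRect(P))
E
```

```text
top oc [ 571.49125118 -270.28631303] [-0.99499522 -0.09992249] -56.3477492910137 62.32828015262729 mid [ 568.51595135 -270.5851078 ] 403
top jig ((574.084716796875, 92.62435150146484), (141.72421264648438, 271.8106689453125), 7.557745933532715)
scene oc [ 572.08375721 -270.64060356] [0.99474515 0.10238204] -66.73008283829482 59.61449727441799 mid [ 568.54466008 -271.00485764] 460
scene jig ((569.8416137695312, 90.71068572998047), (146.20394897460938, 271.46783447265625), 7.664108753204346)
```

```bash
cat >> h.py <<'E'
def delta(p,yaw):
    """tool-axis shift/turn from measured pose to world p, tool pointing down with x axis at yaw"""
    s=status.get_obs(); A=R.from_rotvec(s["orientation"])
    B=R.from_matrix(np.array([[np.cos(yaw),np.sin(yaw),0],[np.sin(yaw),-np.cos(yaw),0],[0,0,-1]]))
    return np.round(A.inv().apply(np.array(p)-s["ee_pos"]),1),np.round((A.inv()*B).as_rotvec(),4)
E
python3 - <<'E'
from h import *
print(delta((574,-270,200),.102)); im=optics.get_image("wrist"); print(np.round(im["hand_eye"],3),im["fx"])
E
```

```text
(array([ 497.8, -231.3,   41.3]), array([-1.400e-03,  1.000e-04,  1.268e-01]))
[[-0.00000e+00 -9.65000e-01 -2.62000e-01  7.15550e+01]
 [ 1.00000e+00 -0.00000e+00 -1.00000e-03  6.08000e-01]
 [ 1.00000e-03 -2.62000e-01  9.65000e-01 -1.41708e+02]
 [ 0.00000e+00  0.00000e+00  0.00000e+00  1.00000e+00]] 296.85293188716406
```

```bash
python3 -m inch '[[[45,-21,4,0,0,0.01,100],[90,-42,8,0,0,0.03,100],[135,-63,12,0,0,0.05,100],[180,-84,16,0,0,0.07,100],[225,-105,20,0,0,0.09,100],[270,-126,24,0,0,0.1,100],[315,-147,28,0,0,0.11,100],[360,-168,32,0,0,0.12,100],[405,-189,36,0,0,0.127,100],[450,-210,40,0,0,0.127,100],[480,-223,41,0,0,0.127,100],[498,-231,41,0,0,0.127,100],[498,-231,41,0,0,0.127,100],[498,-231,41,0,0,0.127,100]]]'
python3 - <<'E'
from h import *
import pickle
im=wrist(); pickle.dump(im,open("w1.pkl","wb")); save(im,"w1.png",s=1.4)
print(status.get_obs()["ee_pos"])
E
```

```text
t: 1.55
ee_pos: [573.7, -271.1, 200.4]
orientation: [-3.137, -0.16, 0.001]
ft_force: [0.3, 0.2, -0.6]
width: 87.6
grasp_force: 0.0
[ 573.35356707 -271.5243442   200.52087447]
```

View pics/w1.png

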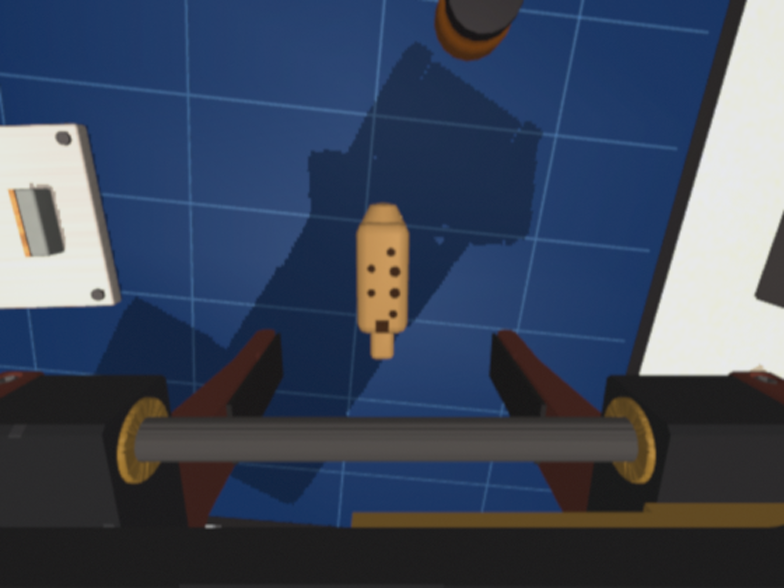

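```bash
python3 - <<'E'
from h import *
import pickle
im=pickle.load(open("w1.pkl","rb"))
f=im["frame"].astype(int); m=((f[...,0]>f[...,2]+25)&(f[...,0]>80)).astype(np.uint8)
n,l,st,c=cv2.connectedComponentsWithStats(m); k=l[270*10//14,383*10//14]; print(st[k])
p=np.argwhere(l==k)
rows=range(int(240/1.4),int(325/1.4),4); mids=[]
for r in rows:
    q=p[p[:,0]==r][:,1]; L=atz(im,(q.min()-.5,r),40);Rr=atz(im,(q.max()+.5,r),40); mids.append((L+Rr)[:2]/2); w=np.linalg.norm(L-Rr)
mids=np.array(mids); print("w",w); 
vx,vy,x0,y0=cv2.fitLine(mids.astype(np.float32),cv2.DIST_L2,0,.01,.01).ravel(); s=np.sign(vx); u=np.array([vx,vy])*s; yaw=np.arctan2(u[1],u[0]); print("yaw",yaw)
top=p[p[:,0]==p[:,0].min()].mean(0); bot=p[p[:,0]==p[:,0].max()].mean(0)
c=mids.mean(0)
for z in(24,30,40):
    N=atz(im,(top[1],top[0]-.5),z)[:2]; B=atz(im,(bot[1],bot[0]+.5),z)[:2]
    print(z,"nose",(N-c)@u-55,"mouth",(B-c)@u+66,"origin by nose",c+u*((N-c)@u-55),"by mouth",c+u*((B-c)@u+66))
for z in (48,40):  # body ends
  for r,d in((222/1.4,-42),(332/1.4,42)):
    P=atz(im,(383/1.4,r),z)[:2]; print(z,"body",c+u*((P-c)@u+d))
E
```

```text
[ 255  145   37  112 3312]
w 37.71056018620408
yaw 0.09070452
24 nose 2.4436889276654057 mouth -4.087235714122031 origin by nose [ 572.6704322  -268.76578529] by mouth [ 566.16635496 -269.35735776]
30 nose 2.775686982120952 mouth -1.3496125380390254 origin by nose [ 573.00106547 -268.73571283] by mouth [ 568.89272428 -269.1093833 ]
40 nose 3.3290170728802266 mouth 3.213092755432676 origin by nose [ 573.55212092 -268.68559208] by mouth [ 573.43667315 -268.69609253]
48 body [ 573.46054558 -268.69392124]
48 body [ 575.27311642 -268.52906049]
40 body [ 572.65302828 -268.76736824]
40 body [ 572.23922202 -268.80500562]
```

The crop-sized wrist view confirms the large clay ocarina, upright with the holes on top. Its body spans (357–408, 220–333), with the mouthpiece towards the robot.

```bash
python3 -c "
from h import *
print(delta((573.3,-268.8,48),.095))"
```

```text
(array([  0.4,  -2.7, 152.5]), array([-0.0001,  0.0009,  0.0061]))
```

```bash
python3 -m inch '[[[0,-2.7,40,0,0,0.006,100],[0.4,-2.7,80,0,0,0.006,100],[0.4,-2.7,115,0,0,0.006,100],[0.4,-2.7,140,0,0,0.006,100],[0.4,-2.7,152,0,0,0.006,100],[0.4,-2.7,152,0,0,0.006,100],[0.4,-2.7,152,0,0,0.006,0],[0.4,-2.7,152,0,0,0.006,0],[0.4,-2.7,152,0,0,0.006,0],[0.4,-2.7,152,0,0,0.006,0],[0.4,-2.7,152,0,0,0.006,0]]]'
```

```text
t: 2.7
ee_pos: [574.9, -268.1, 49.3]
orientation: [3.137, 0.151, 0.001]
ft_force: [-0.5, 0.2, 0.1]
width: 51.4
grasp_force: 0.0
```

```bash
python3 -m inch '[[[0,0,0.5,0,0,0,0],[0,0,0.5,0,0,0,0],[0,0,0.5,0,0,0,0],[0,0,0.5,0,0,0,0],[0,0,0.5,0,0,0,0],[0,0,0.5,0,0,0,0]]]'
```

```text
t: 3.3
ee_pos: [574.6, -268.0, 48.2]
orientation: [-3.138, -0.15, -0.0]
ft_force: [0.4, 0.1, 2.1]
width: 37.9
grasp_force: 30.0
```

```bash
python3 -c "
from h import *
print(delta((470,75,215),.132))"
```

```text
(array([ -71.3, -351.4, -166.8]), array([-0.    , -0.    , -0.0362]))
```

```bash
python3 -m inch '[[[0,0,-15,0,0,0,0],[0,0,-45,0,0,0,0],[0,0,-80,0,0,0,0],[-4,-15,-115,0,0,0,0],[-10,-45,-140,0,0,0,0],[-18,-85,-160,0,0,-0.01,0],[-26,-125,-167,0,0,-0.02,0],[-34,-165,-167,0,0,-0.03,0],[-42,-205,-167,0,0,-0.036,0],[-50,-245,-167,0,0,-0.036,0],[-58,-285,-167,0,0,-0.036,0],[-65,-315,-167,0,0,-0.036,0],[-69,-336,-167,0,0,-0.036,0],[-71,-347,-167,0,0,-0.036,0],[-71,-351,-167,0,0,-0.036,0],[-71,-351,-167,0,0,-0.036,0],[-71,-351,-167,0,0,-0.036,0]]]'
python3 - <<'E'
from h import *
import pickle
im=wrist(); pickle.dump(im,open("w2.pkl","wb")); save(im,"w2.png",s=1.4)
E
```

```text
t: 5.0
ee_pos: [470.6, 73.9, 215.3]
orientation: [3.135, 0.206, 0.0]
ft_force: [-0.6, -0.2, -3.0]
width: 38.1
grasp_force: 30.0
```

View pics/w2.png

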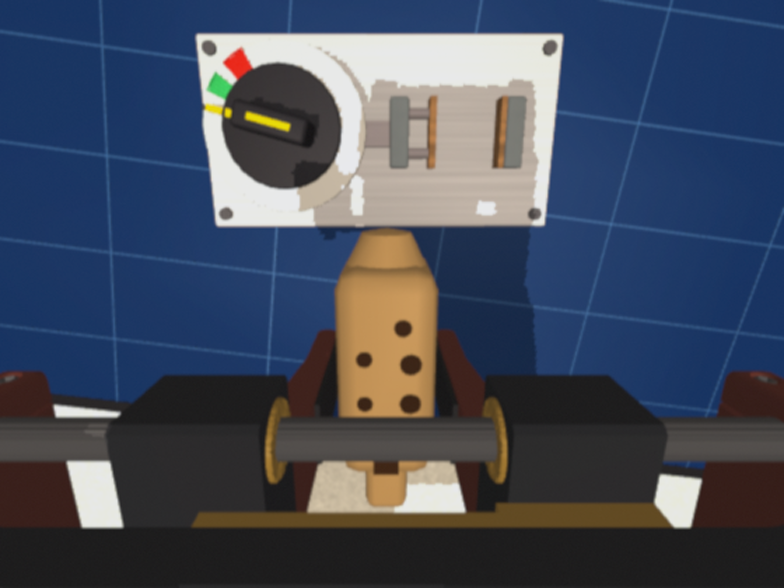

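Wrist view: plate corners are (196,35), (563,35), (543,226), (217,226). The wheel centre is near (282,125) with the pointer tip at (205,108). The pad's cork face edge is at col 437 and the stop's cork at 494, rows 97–167. The ocarina is held straight.

```bash
python3 - <<'E'
from h import *
import pickle
im=pickle.load(open("w2.pkl","rb"))
f=im["frame"].astype(int); m=(f.min(2)>90).astype(np.uint8)*255
# refine corners by subpixel
g=cv2.cvtColor(im["frame"],cv2.COLOR_RGB2GRAY)
c=np.array([[196,35],[563,35],[543,226],[217,226]],np.float32)/1.4
c2=cv2.cornerSubPix(g,c.reshape(-1,1,2).copy(),(4,4),(-1,-1),(3,50,.01)).reshape(-1,2); print((c2*1.4).round(1))
obj=np.array([[70,135],[70,-135],[-70,-135],[-70,135]],float)
for z in (12,14,16):
    P=np.array([atz(im,q,z)[:2] for q in c2]); mu=P.mean(0)
    d=[np.linalg.norm(P[i]-P[(i+1)%4]) for i in range(4)]
    M,_=cv2.estimateAffinePartial2D(obj,P); yaw=np.arctan2(M[1,0],M[0,0]); print(z,"centre",mu,"yaw",yaw,"sides",np.round(d,1))
z0=12
P=np.array([atz(im,q,14)[:2] for q in c2]);M,_=cv2.estimateAffinePartial2D(obj,P); yaw=np.arctan2(M[1,0],M[0,0]);mu=P.mean(0)
Rj=np.array([[np.cos(yaw),-np.sin(yaw)],[np.sin(yaw),np.cos(yaw)]])
print("bed",mu+Rj@[0,-65],"wheel",mu+Rj@[0,65])
J=lambda uv,z:np.round(Rj.T@(atz(im,np.array(uv)/1.4,z)[:2]-mu),1)
print("pad face",J((437.5,97),32),J((436.5,167),32),"stop",J((494,132),14),J((499,132),32))
print("jawends x",J((430,97),32),J((430,167),32), "tip",J((205,108),50))
E
```

```text
[[195.6  33.5]
 [562.2  33.7]
 [543.8 224.6]
 [216.1 225.4]]
12 centre [573.74576622  91.91921671] yaw 0.13182949950153128 sides [270.  139.6 270.3 140.4]
14 centre [573.55993567  91.86552096] yaw 0.1318295426280191 sides [268.4 138.7 268.7 139.5]
16 centre [573.37410512  91.81182521] yaw 0.13182953239101086 sides [266.8 137.9 267.1 138.7]
bed [582.10405758  27.42952185] wheel [565.01581376 156.30152007]
pad face [ 23.7 -42.2] [-24.5 -42.9] stop [  1.9 -88.8] [  0. -88.]
jawends x [ 23.7 -36.8] [-24.5 -38.1] tip [ 13.9 118.6]
```

```bash
python3 -c "
from h import *
print(delta((583.7,27.2,85),.1318))"
```

```text
(array([106. ,  60.9, 130.2]), array([ 0.0002, -0.0001, -0.001 ]))
```

```bash
python3 -m inch '[[[15,9,5,0,0,0,0],[45,26,20,0,0,0,0],[75,43,40,0,0,0,0],[95,55,65,0,0,0,0],[104,60,90,0,0,0,0],[106,61,110,0,0,0,0],[106,61,124,0,0,0,0],[106,61,130,0,0,0,0],[106,61,130,0,0,0,0],[106,61,130,0,0,0,0],[106,61,130,0,0,0,0]]]'
python3 - <<'E'
from h import *
import pickle
for i in range(3): print(delta((583.7,27.2,60.5),.1318))
a=optics.get_image("scene"); b=wrist(); t=optics.get_image("top"); pickle.dump((a,b,t),open("w3.pkl","wb"))
A=cv2.resize(a["frame"][190:290,230:380],(600,400)); save({"frame":A},"s3.png")
save(b,"w3.png",s=1.4)
E
```

```text
t: 6.15
ee_pos: [584.1, 28.1, 86.3]
orientation: [3.135, 0.207, 0.003]
ft_force: [0.2, 0.1, -2.6]
width: 37.5
grasp_force: 30.0
(array([-0.6,  0.9, 25.8]), array([ 0.0002, -0.002 ,  0.0002]))
(array([-0.6,  0.9, 25.8]), array([ 0.0002, -0.002 ,  0.0002]))
(array([-0.6,  0.9, 25.8]), array([ 0.0002, -0.002 ,  0.0002]))
```

View pics/w3.png

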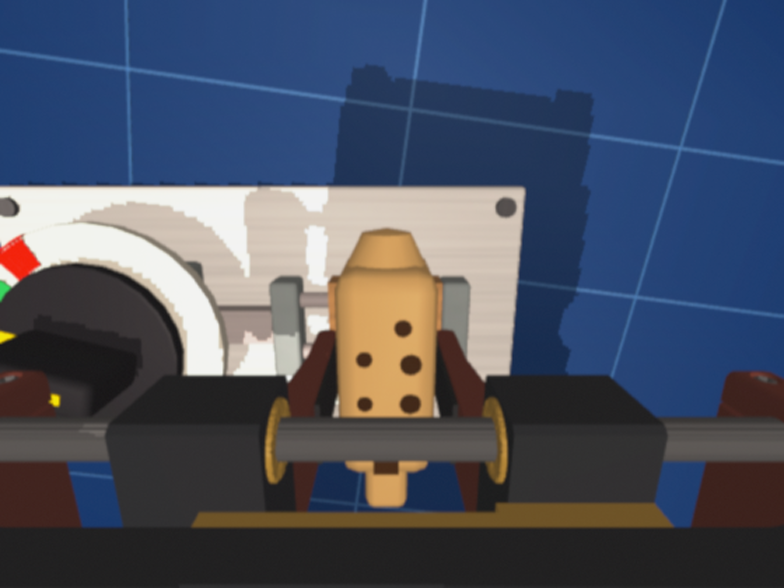

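The ocarina hangs centred between the jaws, with cork showing at cols 329–337 and 436–442. Next is the descent.

```bash
python3 -m inch '[[[-0.5,0.5,6,0,0,0,0],[-0.5,0.5,13,0,0,0,0],[-0.5,0.5,19,0,0,0,0],[-0.5,0.5,22,0,0,0,0],[-0.5,0.5,23.5,0,0,0,0],[-0.5,0.5,24,0,0,0,0],[-0.5,0.5,24,0,0,0,0]]]'; python3 -m inch '[[[0,0,0.5,0,0,0,0],[0,0,1,0,0,0,0],[0,0,1,0,0,0,0]]]'
```

```text
t: 7.0
ee_pos: [583.0, 27.5, 61.2]
orientation: [-3.135, -0.207, -0.0]
ft_force: [-0.5, 0.1, -2.3]
width: 37.8
grasp_force: 30.0
t: 7.3
ee_pos: [583.0, 27.5, 60.3]
orientation: [-3.135, -0.207, -0.0]
ft_force: [-0.5, 0.6, -2.6]
width: 37.9
grasp_force: 30.0
```

```bash
python3 -m inch '[[[0,0,0.5,0,0,0,0],[0,0,1,0,0,0,0],[0,0,1,0,0,0,0]]]'; python3 -m inch '[[[0,0,0.3,0,0,0,0],[0,0,0.6,0,0,0,0],[0,0,0.6,0,0,0,0]]]'
```

```text
t: 7.6
ee_pos: [583.1, 27.5, 60.2]
orientation: [3.135, 0.207, 0.0]
ft_force: [-3.0, -0.3, 8.1]
width: 37.9
grasp_force: 30.0
t: 7.9
ee_pos: [583.1, 27.5, 60.2]
orientation: [3.135, 0.207, 0.0]
ft_force: [-4.8, -0.7, 15.0]
width: 37.8
grasp_force: 30.0
```

```bash
python3 -m inch '[[[0,0,-1.3,0,0,0,0],[0,0,-1.3,0,0,0,0],[0,0,-1.3,0,0,0,50],[0,0,-1.3,0,0,0,60],[0,0,-1.3,0,0,0,80],[0,0,-1.3,0,0,0,80],[0,0,-1.3,0,0,0,80],[0,0,-1.3,0,0,0,80],[0,0,-20,0,0,0,80],[0,0,-60,0,0,0,80],[0,0,-100,0,0,0,80],[0,0,-140,0,0,0,80],[0,0,-150,0,0,0,80],[0,0,-150,0,0,0,80]]]'; python3 - <<'E'
from h import *
im=optics.get_image("scene"); t=optics.get_image("top")
import pickle; pickle.dump((im,t),open("s4.pkl","wb"))
A=cv2.resize(im["frame"][185:275,235:370],(600,400),interpolation=cv2.INTER_CUBIC); save({"frame":A},"s4.png")
print(delta((470,90,215),.1318))
E
```

```text
t: 9.3
ee_pos: [584.0, 27.5, 210.4]
orientation: [3.135, 0.207, 0.006]
ft_force: [0.4, -0.5, -0.6]
width: 70.2
grasp_force: 0.0
(array([-103. ,  -76.8,   -7.4]), array([-0.0002,  0.0016, -0.    ]))
```

```bash
python3 -m inch '[[[-20,-20,-2,0,0,0,80],[-50,-50,-4,0,0,0,80],[-80,-85,-6,0,0,0,80],[-97,-110,-7,0,0,0,80],[-103,-118,-7,0,0,0,80],[-103,-118,-7,0,0,0,80],[-103,-118,-7,0,0,0,80]]]'; python3 - <<'E'
from h import *
import pickle
im=wrist(); pickle.dump(im,open("w4.pkl","wb")); save(im,"w4.png",crop=(80,0,480,300),s=2)
E
```

```text
t: 10.1
ee_pos: [465.8, 130.5, 214.9]
orientation: [3.134, 0.207, -0.001]
ft_force: [0.7, -0.4, 0.6]
width: 70.1
grasp_force: 0.0
```

View pics/w4.png

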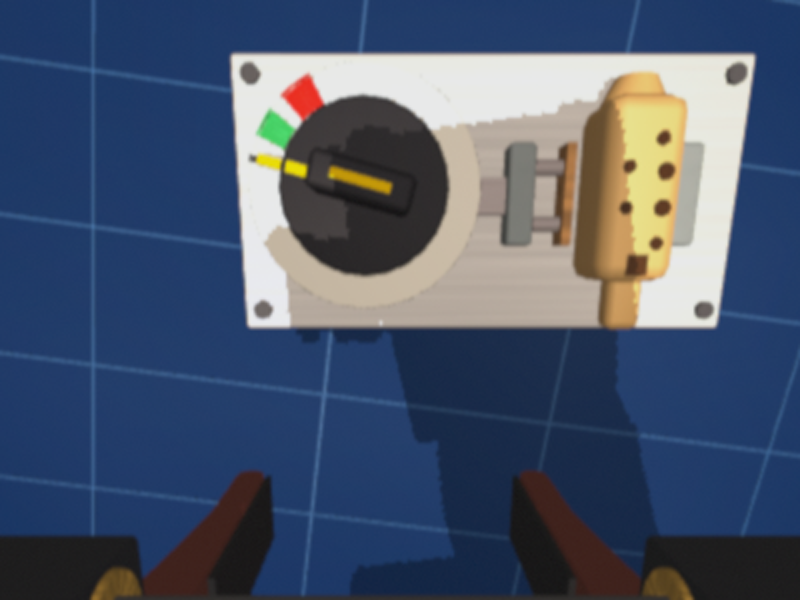

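```bash
python3 - <<'E'
from h import *
import pickle
im=pickle.load(open("w4.pkl","rb"))
yaw=.1318;Rj=np.array([[np.cos(yaw),-np.sin(yaw)],[np.sin(yaw),np.cos(yaw)]])
px=lambda u,v:np.array([80+u/2-.25,v/2-.25])
# re-register the plate in this image
c=np.array([px(231,55),px(755,55),px(717,327),px(248,327)],np.float32)
g=cv2.cvtColor(im["frame"],cv2.COLOR_RGB2GRAY); c=cv2.cornerSubPix(g,c.reshape(-1,1,2),(4,4),(-1,-1),(3,50,.01)).reshape(-1,2)
P=np.array([atz(im,q,12)[:2] for q in c]); mu=P.mean(0); e=P[0]-P[3]+P[1]-P[2]; print("plate",mu,np.arctan2(e[1],e[0]))
w=mu+Rj@[0,65]; print("wheel",w)
a=np.linspace(0,2*np.pi,200)
for z in range(30,70,5):
    q=proj(im,np.c_[w[0]+40*np.cos(a),w[1]+40*np.sin(a),z+0*a]); q=(q-[80,0])*2
    print(z,"disc",q.min(0).round(),q.max(0).round(),"centre",proj(im,[w[0],w[1],z+31])[0]*2-[160,0], "stripe c",atz(im,px(360,180),z+31)[:2]-w)
A=atz(im,px(392,188),80);B=atz(im,px(329,172),80);d=(B-A)[:2];print("wing yaw",np.arctan2(d[1],d[0]),np.arctan2(d[1],d[0])-yaw)
# ocarina yaw
A=atz(im,px(618,325),36);B=atz(im,px(637,74),36);d=(B-A)[:2];print("oc yaw",np.arctan2(d[1],d[0])-yaw, Rj.T@((A+B)[:2]/2-mu))
E
```

```text
plate [573.55542864  91.83794935] 0.13003705184339243
wheel [565.01321034 156.27420084]
30 disc [289. 109.] [443. 274.] centre [363.2299314 187.8278441] stripe c [3.38262207 2.15446423]
35 disc [287. 107.] [444. 274.] centre [362.73682806 186.64937179] stripe c [2.85132559 1.83319669]
40 disc [285. 104.] [445. 274.] centre [362.22594571 185.42840927] stripe c [2.32002911 1.51192914]
45 disc [283. 102.] [446. 275.] centre [361.69630517 184.16261637] stripe c [1.78873263 1.1906616 ]
50 disc [282.  99.] [447. 275.] centre [361.14685399 182.84947784] stripe c [1.25743616 0.86939406]
55 disc [280.  96.] [448. 275.] centre [360.57645949 181.48628668] stripe c [0.72613968 0.54812652]
60 disc [278.  94.] [449. 276.] centre [359.98390098 180.07012553] stripe c [0.1948432  0.22685898]
65 disc [276.  91.] [450. 276.] centre [359.36786099 178.5978458 ] stripe c [-0.33645328 -0.09440856]
wing yaw 1.468648832243491 1.336848832243491
oc yaw 0.02410758891037168 [ -5.96548052 -68.11901964]
```

```bash
python3 -c "
from h import *
print(delta((565.1,156.4,140),1.469),status.get_obs()['qpos'].round(2) if hasattr(status.get_obs()['qpos'],'round') else status.get_obs()['qpos'])"
```

```text
(array([101.6, -12.9,  75. ]), array([ 0.0000e+00,  5.0000e-04, -1.3377e+00])) [ 0.25  0.25  1.96 -0.    0.93  1.69]
```

```bash
python3 -m inch '[[[10,-1,5,0,0,-0.13,80],[25,-3,12,0,0,-0.27,80],[40,-5,22,0,0,-0.41,80],[55,-7,34,0,0,-0.55,80],[70,-9,46,0,0,-0.69,80],[83,-10,56,0,0,-0.83,80],[93,-12,64,0,0,-0.97,80],[99,-13,70,0,0,-1.11,80],[101.6,-13,75,0,0,-1.24,80],[101.6,-13,75,0,0,-1.338,80],[101.6,-13,75,0,0,-1.338,80],[101.6,-13,75,0,0,-1.338,80]]]'; python3 -c "
from h import *
print(delta((565.1,156.4,82),1.469))
im=wrist(); save(im,'w5.png',s=1.4)"
```

```text
t: 11.35
ee_pos: [564.9, 156.3, 140.2]
orientation: [-2.335, -2.102, 0.0]
ft_force: [-0.4, -0.0, -0.3]
width: 70.6
grasp_force: 0.0
(array([ 0.1,  0.2, 58.2]), array([-0.0001,  0.0002, -0.0031]))
```

View pics/w5.png

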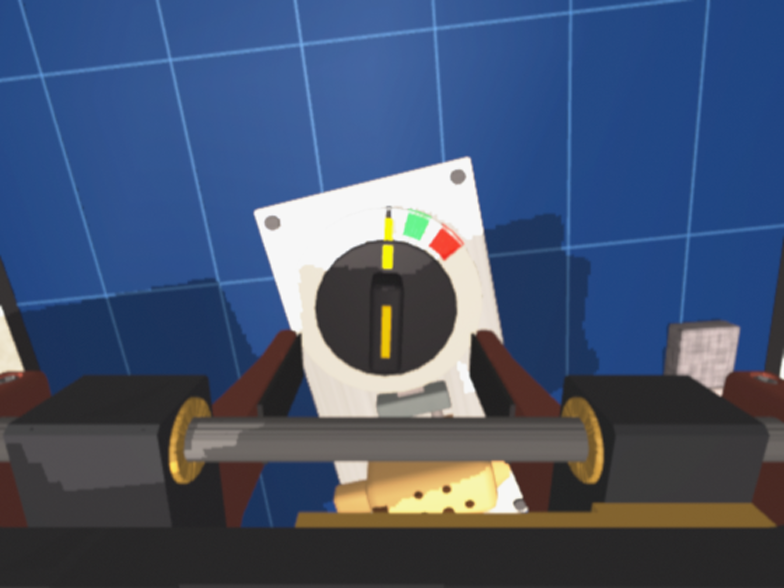

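The wing stands straight between the fingers (col 387), with the pointer at (389,212) on black, green at (416,225) and red at (445,243). I'll descend and grip.

```bash
python3 -m inch '[[[0,0,15,0,0,0,80],[0,0,35,0,0,0,80],[0,0,50,0,0,0,80],[0,0,57,0,0,0,80],[0,0,58,0,0,0,80],[0,0,58,0,0,0,80],[0,0,58,0,0,0,0],[0,0,58,0,0,0,0],[0,0,58,0,0,0,0],[0,0,58,0,0,0,0],[0,0,58,0,0,0,0],[0,0,58,0,0,0,0],[0,0,58,0,0,0,0],[0,0,58,0,0,0,0],[0,0,58,0,0,0,0]]]'
python3 -c "
from h import *
s=status.get_obs();print(s['moment'],s['ft_force'])
im=wrist(); save(im,'w6.png',crop=(140,60,420,270),s=2)"
```

```text
t: 12.9
ee_pos: [565.0, 157.5, 83.3]
orientation: [2.331, 2.105, 0.002]
ft_force: [-1.2, 0.2, 7.0]
width: 16.1
grasp_force: 33.4
[ 0.00153718  0.17502658 -0.10930613] [-1.18169704  0.16075861  6.96454608]
```

View pics/w6.png

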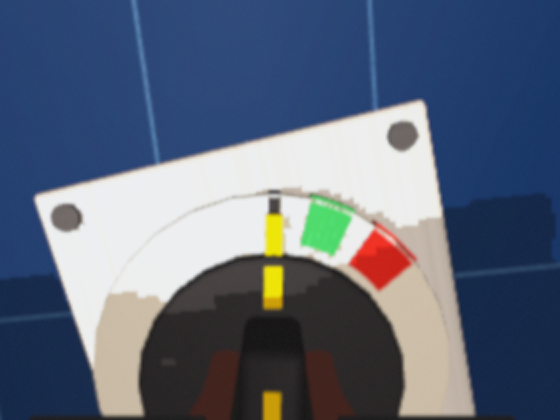

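```bash
cat > g.py <<'E'
from h import *
im=wrist(); s=status.get_obs()
f=cv2.cvtColor(im["frame"],cv2.COLOR_RGB2HSV).astype(int); h,S,V=f[...,0],f[...,1],f[...,2]
A=R.from_rotvec(s["orientation"]); O=np.array(s["ee_pos"])
Z=50; out={}
m=np.zeros(h.shape,bool); m[60:225,150:420]=1
yy,xx=np.nonzero(m); q=np.array([atz(im,(x,y),Z) for x,y in zip(xx,yy)])-O
q=A.inv().apply(q); r=np.hypot(q[:,0],q[:,1]); th=np.arctan2(q[:,1],q[:,0])
H,SS,VV=h[m],S[m],V[m]
for n,k in(("yellow",(H>22)&(H<35)&(SS>150)&(VV>130)&(r>41)),("green",(H>45)&(H<80)&(SS>90)),("red",((H<6)|(H>174))&(SS>150)&(VV>120)),("black",(VV<110)&(SS<90)&(r>44)&(r<57)&(abs(th)<.8))):
    k=k&(r<60)&(r>38)
    out[n]=th[k].mean() if k.sum() else np.nan; print(n,k.sum(),"th",np.round(out[n],3),"r",np.round(r[k].mean(),1) if k.any() else "", "range",np.round([th[k].min(),th[k].max()],3) if k.any() else "")
print("green-pointer",out["green"]-out["yellow"],"t",s["t"],"yaw",A.as_matrix()[:2,0],"M",np.round(s["moment"],2),"F",np.round(s["ft_force"],1),"w",s["width"],s["grasp_force"])
E
python3 g.py
python3 -m inch '[[[0,0,-1,0,0,0.06,0],[0,0,-1,0,0,0.16,0],[0,0,-1,0,0,0.26,0],[0,0,-1,0,0,0.36,0],[0,0,-1,0,0,0.42,0],[0,0,-1,0,0,0.45,0],[0,0,-1,0,0,0.45,0]]]'; python3 g.py
```

```text
yellow 102 th 0.018 r 45.0 range [-0.03  0.07]
green 460 th 0.342 r 48.0 range [0.218 0.473]
red 486 th 0.754 r 48.0 range [0.601 0.905]
black 24 th 0.016 r 51.2 range [-0.001  0.034]
green-pointer 0.32348524123194683 t 13.0 yaw [0.10160908 0.99482414] M [-0.03  0.15 -0.14] F [-2.1  0.3  8.2] w 15.818278806345187 33.442040593363345
t: 13.7
ee_pos: [565.2, 157.4, 83.4]
orientation: [2.741, 1.533, 0.003]
ft_force: [5.6, -0.1, -4.0]
width: 15.9
grasp_force: 32.9
yellow 92 th 0.017 r 45.0 range [-0.025  0.062]
green 426 th 0.335 r 48.0 range [0.214 0.458]
red 479 th 0.745 r 48.3 range [0.6   0.895]
black 20 th 0.013 r 51.5 range [-0.009  0.027]
green-pointer 0.3178297862942951 t 13.75 yaw [0.52284226 0.85242837] M [ 0.29 -0.92  0.07] F [ 5.1  0.7 -5.3] w 16.068870500235747 32.85477853263728
```

```bash
python3 -m inch '[[[0,0,0,0,0,0.07,0],[0,0,0,0,0,0.14,0],[0,0,0,0,0,0.2,0],[0,0,0,0,0,0.2,0]]]'; python3 g.py|sed -n '2p;5p'
python3 -m inch '[[[0,0,0,0,0,0.07,0],[0,0,0,0,0,0.14,0],[0,0,0,0,0,0.2,0],[0,0,0,0,0,0.2,0]]]'; python3 g.py|sed -n '1,2p;5p'
```

```text
t: 14.15
ee_pos: [565.3, 157.3, 83.5]
orientation: [2.881, 1.252, 0.003]
ft_force: [5.2, 1.5, -7.0]
width: 15.4
grasp_force: 32.8
green 424 th 0.33 r 48.1 range [0.21  0.453]
green-pointer 0.3186299183101056 t 14.2 yaw [0.68155225 0.73176767] M [ 0.18 -1.    0.18] F [ 6.   1.4 -6. ] w 15.919766504418005 32.83503045095131
t: 14.6
ee_pos: [565.4, 157.2, 83.5]
orientation: [2.992, 0.958, 0.003]
ft_force: [4.9, 0.4, -6.1]
width: 15.9
grasp_force: 32.8
yellow 104 th 0.013 r 44.7 range [-0.036  0.065]
green 426 th 0.231 r 48.1 range [0.111 0.357]
green-pointer 0.2179646212143499 t 14.65 yaw [0.8132282  0.58194188] M [ 0.07 -1.01  0.26] F [ 6.4 -0.1 -6. ] w 15.862688137141294 32.78485634014942
```

```bash
python3 -m inch '[[[0,0,0,0,0,0.06,0],[0,0,0,0,0,0.12,0],[0,0,0,0,0,0.18,0],[0,0,0,0,0,0.18,0]]]'; python3 g.py|sed -n '1,2p;5p'
```

```text
t: 15.05
ee_pos: [565.4, 157.1, 83.4]
orientation: [3.065, 0.685, 0.003]
ft_force: [6.4, -1.5, -6.8]
width: 15.9
grasp_force: 32.7
yellow 123 th 0.019 r 45.0 range [-0.037  0.079]
green 329 th 0.131 r 49.0 range [-0.006  0.231]
green-pointer 0.1115284973249217 t 15.1 yaw [0.90422896 0.42704289] M [-0.03 -1.09  0.27] F [ 5.8 -0.1 -7.1] w 16.045500339774946 32.73018189123832
```

```bash
python3 -m inch '[[[0,0,0,0,0,0.06,0],[0,0,0,0,0,0.12,0],[0,0,0,0,0,0.14,0],[0,0,0,0,0,0.14,0]]]'; python3 g.py|sed -n '1,3p;5p'
```

```text
t: 15.5
ee_pos: [565.5, 157.0, 83.4]
orientation: [3.106, 0.471, 0.003]
ft_force: [5.4, -0.3, -5.5]
width: 15.9
grasp_force: 32.7
yellow 137 th 0.012 r 45.1 range [-0.051  0.078]
green 290 th 0.003 r 49.4 range [-0.116  0.13 ]
red 506 th 0.414 r 48.4 range [0.27  0.565]
green-pointer -0.009165288095565887 t 15.55 yaw [0.95486081 0.29704608] M [-0.08 -1.07  0.38] F [ 5.3 -1.  -5.6] w 15.857095683331341 32.73436014773324
```

```bash
python3 -m inch '[[[0,0,0,0,0,0,0],[0,0,0,0,0,0,0],[0,0,0,0,0,0,0],[0,0,0,0,0,0,0],[0,0,0,0,0,0,0],[0,0,0,0,0,0,0]]]'; python3 g.py|sed -n '1,3p;5p'; python3 -c "
from h import *
save(wrist(),'w7.png',crop=(140,60,420,270),s=2)"
```

```text
t: 16.15
ee_pos: [565.5, 157.0, 83.5]
orientation: [3.105, 0.472, 0.004]
ft_force: [6.5, -0.6, -6.4]
width: 15.5
grasp_force: 32.7
yellow 137 th 0.011 r 45.2 range [-0.053  0.077]
green 288 th 0.003 r 49.5 range [-0.115  0.128]
red 504 th 0.413 r 48.5 range [0.269 0.563]
green-pointer -0.008284064359006823 t 16.2 yaw [0.95481343 0.29719835] M [-0.11 -1.07  0.36] F [ 6.7  0.1 -6. ] w 15.88426077948888 32.7344313764479
```

View pics/w7.png

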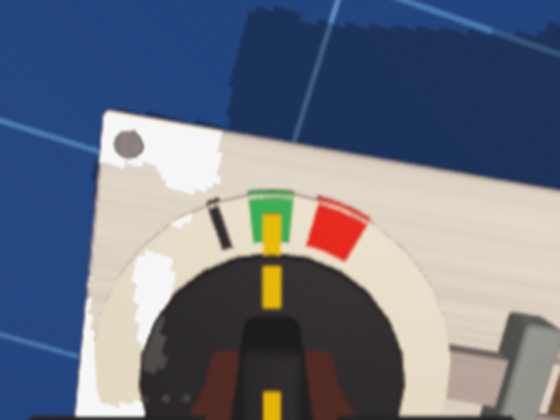

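The pointer at (272,235) stands in the middle of green (250–293); black is at (219,225) and red begins at (310,240). Releasing the wheel now.

```bash
python3 -m inch '[[[0,0,0,0,0,0,80],[0,0,0,0,0,0,80],[0,0,0,0,0,0,80],[0,0,0,0,0,0,80],[0,0,0,0,0,0,80],[0,0,0,0,0,0,80],[0,0,-15,0,0,0,80],[0,0,-45,0,0,0,80],[0,0,-85,0,0,0,80],[-15,0,-120,0,0,0,80],[-45,0,-130,0,0,0,80],[-80,0,-130,0,0,0,80],[-100,0,-130,0,0,0,80],[-100,0,-130,0,0,0,80],[-100,0,-130,0,0,0,80]]]'
python3 -c "
from h import *
save(wrist(),'w8.png',s=1.4)"
```

```text
t: 17.75
ee_pos: [469.6, 127.8, 214.7]
orientation: [-3.106, -0.469, -0.003]
ft_force: [0.3, 0.2, 0.1]
width: 70.4
grasp_force: 0.0
```

View pics/w8.png

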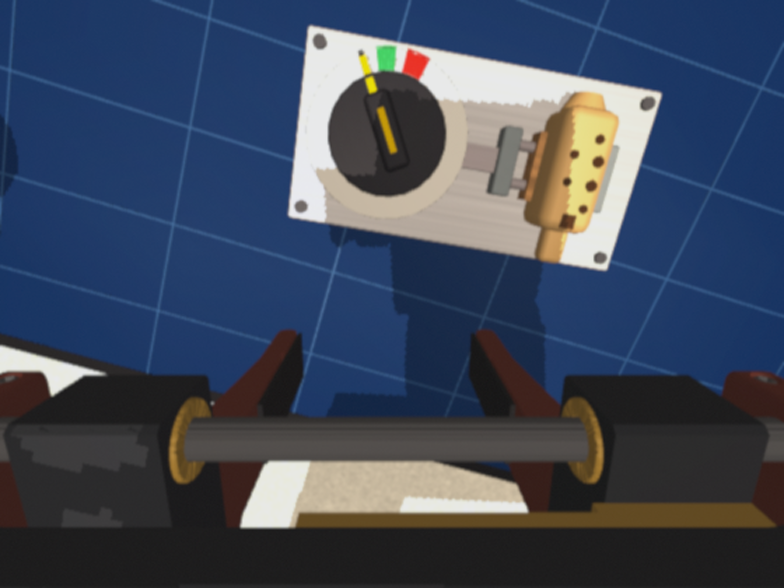

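The pointer has sprung back to black at (363,58), the pad bears on the upright ocarina at (570,165), and the gripper is clear. I'll hand it in.

```bash
python3 -c "
from h import *
print(ctrl.close_job())"
```

```text
the job is handed in; nothing more can be done
None
```

The ocarina stands upright on the bed and is clamped; the pointer was held on mid green for over half a second and never reached red, and the job is handed in at about 18 s (no verdict was shown).

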